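# Set up the syringe in the syringe pump

## Task

Get the syringe pump ready to run: first fold the raised clamp arm with the blue end down until it rests on the syringe barrel, then push the black pusher block along its rods until it just touches the end of the green plunger, without driving the plunger in. Do it by pushing with the fingertips; leave the syringe lying in its saddle and do not disturb the glass and bottles around the pump.

Things in the scene. Friction and masses are not known exactly. Their poses are not given: they have to be found in the camera images.
- pump: dark green syringe pump, fixed, 184 (x) x 300 (y) mm, deck 80 mm high. Origin: centre of its underside, z up, control panel on its -x side. The syringe lies on top along pump y, axis at pump x = 20, 120 mm above the bench, tip to -y, plunger to +y. Guide rods (102 mm high) run on the +y half to an end plate 114 mm high, outside at pump y = 146 mm. Yaw within 0.3 rad.
- clamp (a joint): clamp arm angle (rad): 0 = closed, level across the barrel with its rubber pad on it; grows as it swings up and back towards the control panel (1.57 = upright, 1.9 = stop). Friction hinge: it stays where it is left; about 1.5 N at its blue end moves it. The barrel stops it near 0.
- clamp_hinge (a point): middle of the clamp's hinge pin, at pump (-12, -48, 137) mm, pin along pump y. The arm is a bar 18 mm wide (y), 8 mm thick, centred on the pin, 70 mm long from pin to free end; its last 24 mm is a blue finger pad 28 mm wide. Closed it runs from the pin to pump +x; raised, its outer face looks to the control panel. The fork cheeks beside it are 142 mm high.
- clamp_pad (a point): middle of the outer (upper when closed) face of the clamp's blue finger pad, 58 mm from the pin and 4 mm outward of the arm's middle plane.
- pusher: pusher block, slides along pump y only, on the rods (drive released: 2.5 N friction, stays where left, cannot be lifted off). Low part 94 mm wide (x), 85 to 121 mm high; on it a black upright block 46 mm wide, 24 mm thick in y, up to 163 mm high, yellow on top. Origin: bench level under the middle of its syringe-side face, axes as the pump's. Outermost: face at pump y = 105 mm; travel 100 mm.
- pusher_face (a point): middle of the pusher's syringe-side face (the -y one in the pump's axes), at the height of the syringe axis; this face meets the plunger.
- pusher_back (a point): the point to push: on the pusher's outer face (the +y one, 24 mm behind the syringe-side face), mid-width, 145 mm above the bench, in the middle of an aluminium plate.
- plunger_end (a point): centre of the outer face of the green plunger's round end disc (23 mm across, 3 mm thick); axes as the syringe's, y pointing to the pusher. The plunger stands out of the barrel by 35 to 60 mm and needs about 9 N to be driven in.
- syringe: loose 20 ml syringe, clear barrel 22 mm across and 85 mm long, weighing about 50 g; its 38 mm wide flange sits in a slot of the saddle with 1.5 mm play each way. Origin: on its axis at the back of the barrel flange; y along the axis towards the plunger, z up.
- bottle: amber bottle with a white cap, 58 mm across, 135 mm high, loose behind the pump (on its +x side); origin at the centre of its underside.
- beaker: empty glass beaker, 70 mm across, 85 mm high, loose beyond the tip end of the pump (-y); origin at the centre of its underside.
- jar: white jar with a red cap, 56 mm across, 85 mm high, loose beyond the pusher end of the pump (+y); origin at the centre of its underside.
Not all that is in view belongs to the job. Of the things that look like the syringe, the largest one is meant.

How it is judged:
On the way, in this order (a step that is already met when the one before it is completed fails the run):
1. the clamp arm is folded down onto the syringe barrel (within 0.07 rad of closed) while the pusher is still clear of the plunger (value of joint clamp below 0.07 rad and y of pusher_face in the frame of plunger_end above 0.005 m), for 0.2 s.
2. the pusher block touches the plunger end (gap under 2 mm) (y of pusher_face in the frame of plunger_end below 0.002 m), for 0.2 s.
At the end, for the whole second after the job is handed in: The clamp arm is down on the barrel (within 0.07 rad of closed), the pusher's face is within 2 mm of the plunger's end, the plunger's end and the syringe are each within 5 mm of where they started, and the pusher and syringe are at rest (value of joint clamp below 0.07 rad and y of pusher_face in the frame of plunger_end below 0.002 m and distance of each of plunger_end, syringe from where it was at the start of the episode below 0.005 m and linear speed of each of pusher, syringe below 0.005 m/s); the robot touches nothing.
It fails at once if the plunger is driven in or pulled (its end moves more than 5 mm) (distance of plunger_end from where it was at the start of the episode above 0.005 m).
It fails at once if the syringe is lifted or carried out of its saddle (moves more than 8 mm) (distance of syringe from where it was at the start of the episode above 0.008 m).
It fails at once if a bottle, jar or beaker is lifted, knocked or shifted by more than 20 mm (distance of any of bottle, beaker, jar from where it was at the start of the episode above 0.02 m).
It also fails if it takes over 45 s, if anything falls off the work surface, if the arm or the gripper's body presses on something with over 40 N, if the wrist force passes 120 N, or if a joint passes its speed limit or range.

## Robot

A 7-joint arm with a two-finger parallel gripper is mounted at the origin on the work surface. World frame = base frame: x ahead of the robot, y to its left, z up, the work surface at z = 0. Lengths are in m, angles in rad, forces in N, time in s.
With the tool pointing down it reaches from about 0.425 to 1.025 m from the base axis. Payload 3.6 kg.
Tool frame: the origin (TCP) lies at the very end of the fingers, on their centre line; the grasp point (between the pads) lies 19 mm behind it; z points along the fingers, y is the line along which they close (so a half turn about z gives the same grasp; the last joint's range is limited). The gripper opens to 85 mm and grips with 20 to 120 N. Pads are 22 mm wide; open, the fingers measure 114 mm over their backs; the gripper's body (76 mm by 85 mm) begins 54 mm behind the grasp point. The pads swing forward as they close: fully open they stand 13 mm farther back than shut.
Start: joints at [-1.22, 0.591, 0.048, 1.609, -0.033, 0.943, -0.034], TCP at [0.311, 0.655, 0.231] pointing down, gripper open.
Joint ranges: [-2.69, 2.69], [-0.47, 2.24], [-1.27, 1.36], [0.19, 2.51], [-1.53, 4.68], [0.08, 2.07], [-3.09, 3.09]. Speed limits (rad/s): [2.57, 2.57, 3.14, 3.14, 3.14, 3.14, 3.14].

## Interface

Orientations are given as a unit quaternion [w, x, y, z].
In Python, from rig import r, jaws, solve_ik, imaging, hand_in gives the robot as it stands. The module is installed in compiled form; this text tells all that it offers. Calls block until the motion is done:
- r.movep(position, orientation): joint-space move of the TCP to a pose.
- r.move_l(position, max_speed=0.15, ori=None, guard=None): straight line of the TCP; ori=None keeps the orientation; max_speed is the mean speed in m/s. With guard (N) it stops when the force on the tool has changed by that much, and returns True; else False.
- r.move_joints(angles): joint-space move.
- jaws.ungrasp() and jaws.gripper_close(strength=None): open the fingers fully, or close them until they stop; strength is the grip in N (None keeps the last).
- r.sleep(seconds).
- solve_ik(position, orientation): joint angles nearest the present ones, or None.
- r.get_obs(): the state.
- imaging.get_image(name): name is "scene" or "top" or "wrist"; returns a dict with "pixels" (384x512x3 uint8, red, green, blue), "camera_matrix" (3x3 intrinsics, pixels), "eye" and "attitude" of the camera in the world. Camera axes: x right, y up, looking along -z (the intrinsics and any distortion apply to the point x, -y, -z); pixel columns grow to the right and rows downward; lengths in m; the calibration is good to about 2 mm. A picture is of the moment at which its call begins. There is no depth.
A pose or a line that the arm cannot do raises r.MotionError and nothing moves.
- hand_in(): hands the job in; it is judged then, once.
The state is a dict: "t": time; "joint_pos": joint angles; "joint_vel": joint speeds; "effort": joint torques, N m; "tool_pos": TCP position; "tcp_rot": TCP orientation; "wrist_force": force on the tool from outside, world axes, zero at the start; "torque": the same for the moment, N m; "opening": finger opening in m; "gripper_force": force on a finger pad.
Only numpy, scipy, OpenCV 4.12 (cv2) and the standard library are available. Lean on these libraries where they do the work, as an engineer would, in place of code of your own. Each camera call takes 0.05 s, during which the arm holds its last target. There are 200 camera calls.

## Working session

There is one attempt and no reset: what is moved stays moved. The work goes in short steps, each a Python script; the robot and the scene stay as the last script left them, time stands still between calls to the robot, and variables do not carry over. Pictures are saved under pics/ and viewed, at most 10 in all, crops included, and the job is handed in when it is done.

```bash
mkdir -p pics; cat > h.py <<'E'
import numpy as np, cv2
from scipy.spatial.transform import Rotation as R
from rig import r, jaws, solve_ik, imaging, hand_in
def rot(a):
    a=np.array(a,float)
    return a if a.shape==(3,3) else R.from_quat(a,scalar_first=True).as_matrix()
def ray(im,u,v):
    K=im["camera_matrix"]; d=np.linalg.inv(K)@[u,v,1]
    return np.array(im["eye"]),rot(im["attitude"])@np.array([d[0],-d[1],-d[2]])
def plane(im,u,v,z):
    e,d=ray(im,u,v); return e+d*(z-e[2])/d[2]
def proj(im,p):
    c=rot(im["attitude"]).T@(np.array(p)-im["eye"]); q=im["camera_matrix"]@[c[0],-c[1],-c[2]]
    return q[:2]/q[2]
def tri(obs):
    A=0;b=0
    for im,u,v in obs:
        e,d=ray(im,u,v); d/=np.linalg.norm(d); P=np.eye(3)-np.outer(d,d); A=A+P;b=b+P@e
    return np.linalg.solve(A,b)
def shot(n,f):
    im=imaging.get_image(n); cv2.imwrite(f"pics/{f}.png",im["pixels"][:,:,::-1]); np.save(f"pics/{f}.npy",im,allow_pickle=True); return im
def load(f): return np.load(f"pics/{f}.npy",allow_pickle=True).item()
E
python3 - <<'E'
from h import *
a=shot("scene","s0");b=shot("top","t0")
for im in(a,b): print({k:v for k,v in im.items() if k!="pixels"})
print(r.get_obs())
x=np.hstack([a["pixels"],b["pixels"]])[:,:,::-1]
for n,i in(("s",a),("t",b)): cv2.imwrite(f"pics/{n}0b.png",cv2.resize(i["pixels"][:,:,::-1],(800,600),interpolation=cv2.INTER_CUBIC))
E
```

```text
{'camera_matrix': array([[425.67608359,   0.        , 256.82247841],
       [  0.        , 425.67608359, 185.86431089],
       [  0.        ,   0.        ,   1.        ]]), 'eye': array([ 1.04215841, -0.27303348,  0.83804086]), 'attitude': array([0.84122405, 0.27164476, 0.14854712, 0.44326625])}
{'camera_matrix': array([[365.25835243,   0.        , 256.28046066],
       [  0.        , 365.25835243, 200.3777483 ],
       [  0.        ,   0.        ,   1.        ]]), 'eye': array([0.56371983, 0.03661334, 1.07360577]), 'attitude': array([ 0.71483091,  0.00540392, -0.02644209, -0.69877635])}
{'t': 0.1, 'joint_pos': array([-1.22050619,  0.59206848,  0.04831018,  1.6097066 , -0.03329927,
        0.94272159, -0.03369501]), 'joint_vel': array([-0.00056786, -0.00114863,  0.00203869, -0.00500489,  0.00066698,
        0.00143268, -0.00056115]), 'effort': array([ 4.26660787e-03, -5.50001800e+01,  1.55269627e+00, -1.98826253e+01,
        9.64908977e-03,  3.79813937e-03, -1.00845216e-05]), 'tool_pos': array([0.31095853, 0.65408439, 0.23022106]), 'tcp_rot': array([-1.70689930e-04,  2.20039238e-01,  9.75490457e-01, -1.03559309e-03]), 'wrist_force': array([-0.83243764,  0.13606274, -0.12951366]), 'torque': array([-0.01178579,  0.00939033,  0.00176542]), 'gripper_force': 0.0, 'opening': 0.08509324921400706}
```

View pics/s0b.png

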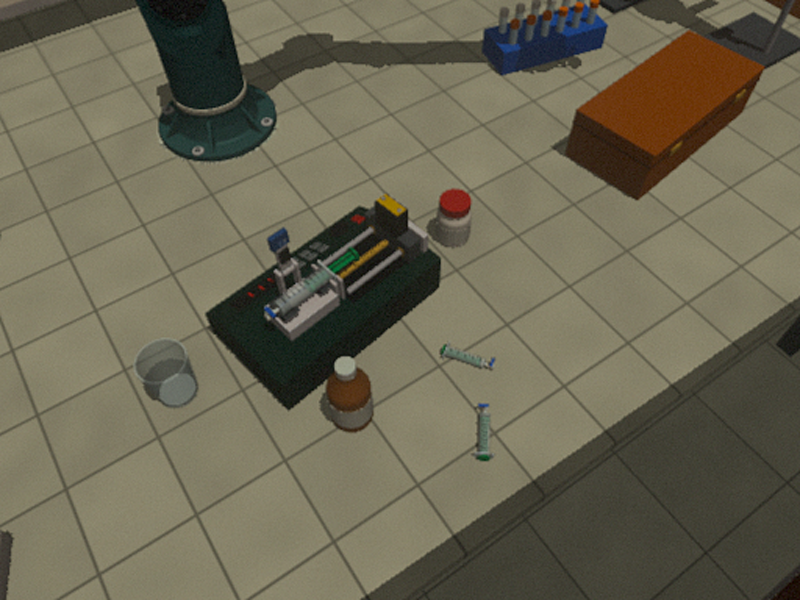

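View pics/t0b.png

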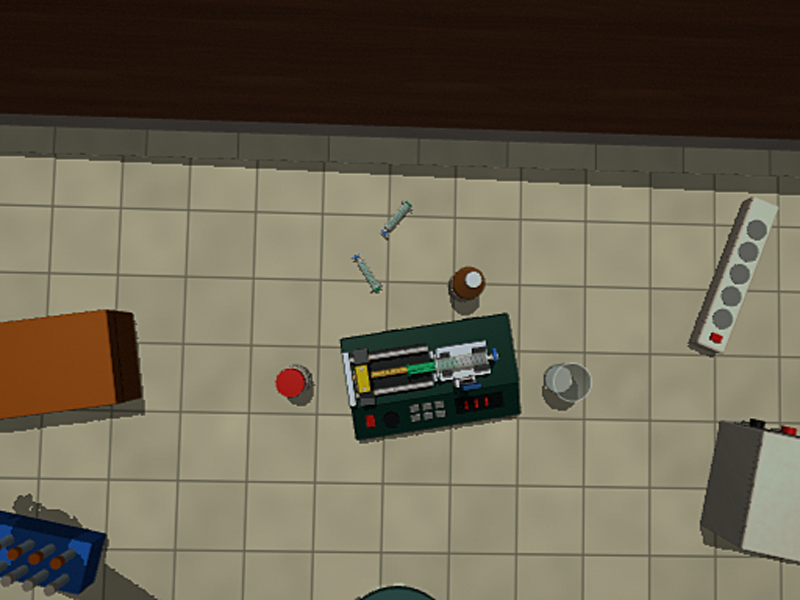

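The scene picture shows the pump with the raised clamp's blue end at about (279,238), the yellow-topped pusher at (391,205), the large syringe at (310,285), the jar at (455,215), the beaker at (167,372) and the bottle at (349,395).

Syringe candidates in the 800x600 scene view are the one in the saddle at (310,285), a loose one at (467,357) and a loose one at (484,432). The largest is the one in the saddle. Blue candidates are the clamp end at (279,238), the syringe tip at (270,312) and the test-tube rack at (545,45). The clamp is the one at (279,238). Next I'll take a close crop and the pump pose.

```bash
python3 - <<'E'
from h import *
s=load("s0");t=load("t0")
c1=s["pixels"][120:265,130:285]; c2=t["pixels"][190:290,210:340]
f=lambda c:cv2.resize(c[:,:,::-1],(800,None) if 0 else (600,int(600*c.shape[0]/c.shape[1])),interpolation=cv2.INTER_CUBIC)
a=f(c1);b=cv2.resize(c2[:,:,::-1],(600,461),interpolation=cv2.INTER_CUBIC)
cv2.imwrite("pics/c1.png",a);cv2.imwrite("pics/c2.png",b)
# pump outline in top: dark green mask
hsv=cv2.cvtColor(t["pixels"],cv2.COLOR_RGB2HSV)
roi=np.zeros(hsv.shape[:2],np.uint8); roi[195:290,212:340]=1
m=((hsv[...,2]<75)&(hsv[...,1]>60)&(hsv[...,0]>55)&(hsv[...,0]<95)&(roi>0)).astype(np.uint8)
m=cv2.morphologyEx(m,cv2.MORPH_OPEN,np.ones((2,2)))
pts=cv2.findNonZero(m); box=cv2.boxPoints(cv2.minAreaRect(cv2.convexHull(pts)))
W=np.array([plane(t,u,v,.08) for u,v in box]); print(box,W)
print("sizes",np.linalg.norm(W[1]-W[0]),np.linalg.norm(W[2]-W[1]),"centre",W.mean(0))
def cen(im,lo,hi,roi,vmin=60,smin=100):
    h=cv2.cvtColor(im["pixels"],cv2.COLOR_RGB2HSV);x0,y0,x1,y1=roi
    m=np.zeros(h.shape[:2],np.uint8);m[y0:y1,x0:x1]=1
    m=((h[...,0]>=lo)&(h[...,0]<=hi)&(h[...,1]>smin)&(h[...,2]>vmin)&(m>0))
    y,x=np.nonzero(m);return len(x),x.mean(),y.mean(),x.min(),x.max(),y.min(),y.max()
for n,im,roi in(("ys",s,(235,120,265,145)),("yt",t,(222,230,240,255))):
    q=cen(im,20,32,roi,90,150);print(n,q,plane(im,q[1],q[2],.163))
for n,im,roi in(("clampS",s,(168,143,190,163)),("clampT",t,(290,240,312,254))):
    q=cen(im,100,125,roi,40,80);print(n,q)
E
```

```text
[[218.13075 217.58395]
 [325.17593 200.40387]
 [335.56628 265.1437 ]
 [228.52109 282.3238 ]] [[ 0.55976848  0.10990441  0.08      ]
 [ 0.61319638 -0.18127371  0.08      ]
 [ 0.43756533 -0.2120985   0.08      ]
 [ 0.38641596  0.07738084  0.08      ]]
sizes 0.29603925560150174 0.17831554477227832 centre [ 0.49923654 -0.05152174  0.08      ]
ys (111, np.float64(250.12612612612614), np.float64(130.85585585585585), np.int64(241), np.int64(259), np.int64(124), np.int64(137)) [0.50222509 0.06972027 0.163     ]
yt (122, np.float64(231.88524590163934), np.float64(241.84426229508196), np.int64(225), np.int64(239), np.int64(234), np.int64(250)) [0.50078955 0.06818022 0.163     ]
clampS (95, np.float64(177.57894736842104), np.float64(152.82105263157894), np.int64(172), np.int64(184), np.int64(146), np.int64(160))
clampT (44, np.float64(301.3181818181818), np.float64(247.02272727272728), np.int64(296), np.int64(307), np.int64(245), np.int64(249))
```

View pics/c1.png

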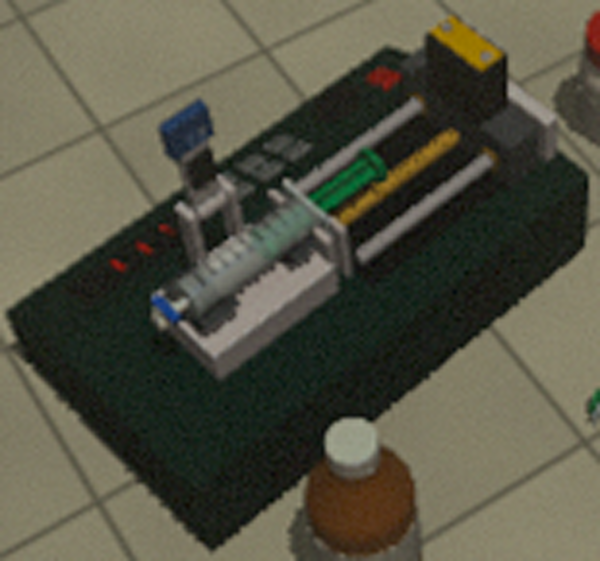

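View pics/c2.png

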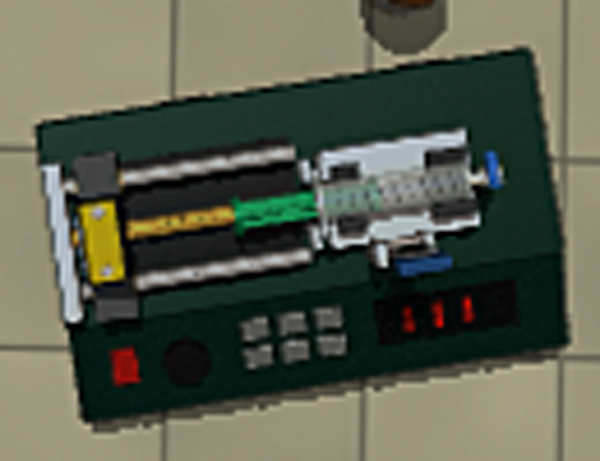

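The close crops confirm the choice. The blue-ended clamp arm at (187,130) in the scene crop stands raised beside the large syringe. The green plunger disc is at (373,165), clear of the pusher, which is at its outermost position at (465,70). The pump yaw is about 0.18 and its centre is about (0.50,-0.05). The yellow top then falls at pump (23,118), against an expected (20,117), so the pose holds.

```bash
cat >> h.py <<'E'
YAW=0.179; C=np.array([0.5015,-0.051])
cy,sy=np.cos(YAW),np.sin(YAW)
def P(x,y,z): return np.array([C[0]+x*cy-y*sy,C[1]+x*sy+y*cy,z])
def toP(w): d=np.array(w[:2])-C; return np.array([d[0]*cy+d[1]*sy,-d[0]*sy+d[1]*cy,w[2]])
def down(a):  # tool x at world yaw a, z down
    M=np.array([[np.cos(a),np.sin(a),0],[np.sin(a),-np.cos(a),0],[0,0,-1]])
    return R.from_matrix(M).as_quat(scalar_first=True)
E
python3 - <<'E'
from h import *
s=load("s0");t=load("t0")
b=tri([(s,177.6,152.8),(t,301.3,247.0)]); print("blue pump",toP(b).round(4), [np.linalg.norm(proj(i,b)-p) for i,p in((s,(177.6,152.8)),(t,(301.3,247.0)))])
d=plane(t,260.9,236,.12); print("plunger end approx pump",toP(d))
j0=r.get_obs()["joint_pos"]
q=None
for a in (YAW,YAW+np.pi,YAW-np.pi):
    for p in (P(-.066,-.048,.30),P(-.066,-.048,.19)):
        k=solve_ik(p,down(a)); print(a,None if k is None else np.round(k,2))
for a in (YAW+np.pi/2,YAW-np.pi/2):
    k=solve_ik(P(.02,.16,.135),down(a)); print("push",a,None if k is None else np.round(k,2))
E
```

```text
blue pump [-0.0154 -0.0458  0.195 ] [np.float64(0.5737685143834083), np.float64(0.47238598887484934)]
plunger end approx pump [0.02089287 0.04258207 0.12      ]
0.179 [-0.76  0.3   1.13  2.14 -0.35  0.9  -0.82]
0.179 [-0.51  0.45  0.87  2.25 -0.57  0.67 -0.61]
3.320592653589793 [-0.24  0.17  0.44  2.12 -0.1   0.86  2.01]
3.320592653589793 [ 0.01  0.33  0.17  2.24 -0.1   0.58  2.  ]
-2.9625926535897933 [-0.24  0.17  0.44  2.12 -0.1   0.86  2.01]
-2.9625926535897933 [ 0.01  0.33  0.17  2.24 -0.1   0.58  2.  ]
push 1.7497963267948966 [-0.52  0.48  0.28  2.19 -0.27  0.51  0.15]
push -1.3917963267948965 [ 0.04  0.5  -0.46  2.16  0.41  0.56  2.59]
```

```bash
python3 - <<'E'
from h import *
q=down(YAW+np.pi)
jaws.gripper_close(30)
r.movep(P(-.066,-.048,.32),q); 
o=r.get_obs(); print("t",o["t"],toP(o["tool_pos"]).round(4),o["wrist_force"].round(2),o["opening"])
r.move_l(P(-.066,-.048,.192),0.15)
F0=r.get_obs()["wrist_force"]
g=False
for deg in (90,75,60,45,32,20,10):
    a=np.radians(deg); x=-.012+.055*np.cos(a)-.004*np.sin(a)-.011; z=.137+.055*np.sin(a)+.004*np.cos(a)
    g=r.move_l(P(x,-.048,z),0.08,guard=12)
    o=r.get_obs(); print(deg,g,toP(o["tool_pos"]).round(4),(o["wrist_force"]-F0).round(2))
    if g: break
print(o["t"]); shot("scene","s1"); shot("top","t1")
im=load("s1"); cv2.imwrite("pics/c3.png",cv2.resize(im["pixels"][90:265,130:330,::-1],(800,700))[:600])
E
```

```text
t 3.625 [-0.0654 -0.0474  0.32  ] [-0.79  0.69 -0.09] -0.00015385637813352114
90 False [-0.027  -0.0479  0.1918] [ 1.23  0.39 -0.39]
75 False [-0.0118 -0.048   0.1911] [ 0.45 -0.5  -0.68]
60 False [ 0.0019 -0.0479  0.1864] [ 0.6   0.6  -0.21]
45 False [ 0.0136 -0.0479  0.1783] [ 1.35 -0.04 -0.69]
32 False [ 0.0218 -0.0478  0.1691] [ 1.71 -0.02 -0.49]
20 False [ 0.0274 -0.0479  0.159 ] [ 1.33 -0.83 -0.51]
10 False [ 0.0304 -0.0479  0.1499] [ 0.99 -0.94  0.11]
7.1333
```

View pics/c3.png

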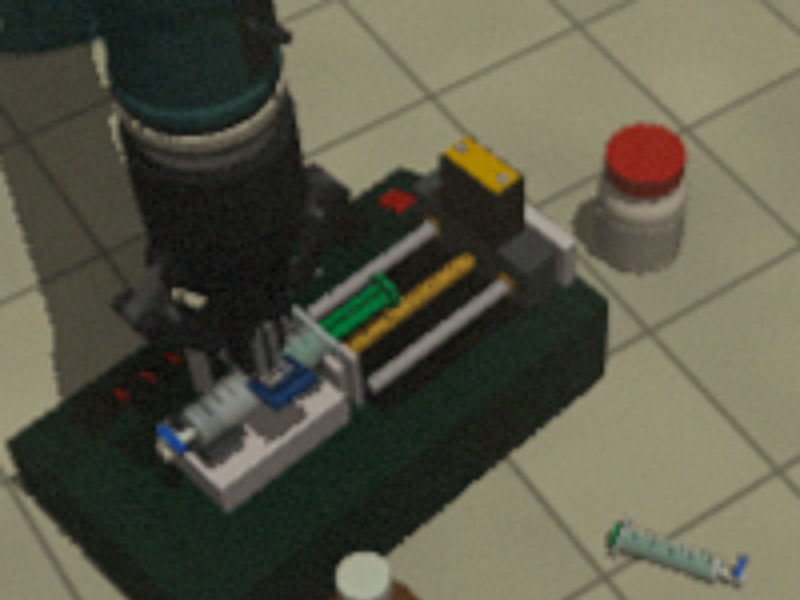

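The picture shows the clamp folded nearly onto the barrel, with the blue pad at (283,383), and the syringe still in its saddle. I'll press down until it stops, then move to the pusher.

```bash
python3 - <<'E'
from h import *
g=r.move_l(P(.033,-.048,.134),0.03,guard=6); o=r.get_obs(); print("press",g,toP(o["tool_pos"]).round(4),o["wrist_force"].round(2),o["t"])
r.sleep(0.2)
r.move_l(P(.028,-.048,.24),0.2)
q=down(YAW+np.pi/2)
r.movep(P(.02,.162,.25),q); shot("scene","s2"); t=shot("top","t2")
r.move_l(P(.02,.162,.135),0.15); o=r.get_obs(); print(toP(o["tool_pos"]).round(4),o["wrist_force"].round(2),o["t"])
im=load("s2"); cv2.imwrite("pics/c4.png",cv2.resize(im["pixels"][110:260,130:330,::-1],(800,600),interpolation=cv2.INTER_CUBIC))
def cen(im,lo,hi,roi,vmin=40,smin=80):
    h=cv2.cvtColor(im["pixels"],cv2.COLOR_RGB2HSV);x0,y0,x1,y1=roi
    m=np.zeros(h.shape[:2],np.uint8);m[y0:y1,x0:x1]=1
    y,x=np.nonzero((h[...,0]>=lo)&(h[...,0]<=hi)&(h[...,1]>smin)&(h[...,2]>vmin)&(m>0))
    return x.mean(),y.mean(),len(x)
for p in (P(.046,-.048,.141),): print("pad expected px scene",proj(im,p),"top",proj(t,p))
u,v=proj(im,P(.046,-.048,.141)).astype(int); print(cen(im,100,125,(u-12,v-10,u+12,v+10)))
u,v=proj(t,P(.046,-.048,.141)).astype(int); print(cen(t,100,125,(u-9,v-9,u+9,v+9)))
E
```

```text
press True [ 0.0322 -0.0481  0.1407] [-0.34  0.89  7.11] 7.65
[0.0206 0.1617 0.1356] [0.97 0.15 0.18] 11.0583
pad expected px scene [199.30038802 187.09936334] top [294.64843198 221.10198672]
(np.float64(201.48039215686273), np.float64(188.7450980392157), 102)
(np.float64(293.32876712328766), np.float64(220.54794520547946), 73)
```

View pics/c4.png

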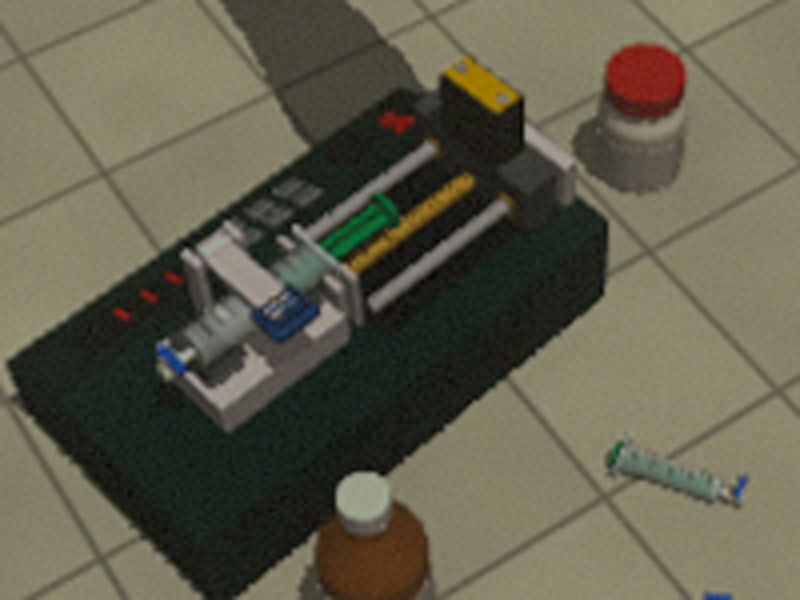

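The clamp is closed: the press stopped at z=0.1407, against 0.141 for closed, and the blue pad at (285,313) lies level across the barrel. Now I'll push the pusher most of the way.

```bash
python3 - <<'E'
from h import *
g=r.move_l(P(.02,.100,.135),0.04,guard=7); o=r.get_obs(); print(g,toP(o["tool_pos"]).round(4),o["wrist_force"].round(2),o["t"])
s=shot("scene","s3"); t=shot("top","t3")
def msk(im,lo,hi,c,w,vmin,smin):
    h=cv2.cvtColor(im["pixels"],cv2.COLOR_RGB2HSV);u,v=map(int,c)
    m=np.zeros(h.shape[:2],np.uint8);m[v-w:v+w,u-w:u+w]=1
    y,x=np.nonzero((h[...,0]>=lo)&(h[...,0]<=hi)&(h[...,1]>smin)&(h[...,2]>vmin)&(m>0)); return x,y
x,y=msk(s,20,32,proj(s,P(.02,.077,.163)),16,90,150); w=plane(s,x.mean(),y.mean(),.163); print("yellow centre pump",toP(w).round(4),len(x))
t2=load("t2"); x,y=msk(t2,60,85,proj(t2,P(.02,.03,.12)),18,60,110)
pp=np.array([toP(plane(t2,a,b,.12)) for a,b in zip(x,y)]); print("green y max",np.sort(pp[:,1])[-8:].round(4))
cv2.imwrite("pics/c5.png",cv2.resize(s["pixels"][120:220,180:280,::-1],(600,600),interpolation=cv2.INTER_CUBIC))
E
```

```text
False [0.0199 0.0998 0.1349] [-0.09  0.4   0.6 ] 12.7583
yellow centre pump [0.032  0.0764 0.163 ] 82
green y max [0.0419 0.0423 0.0427 0.0431 0.0435 0.0437 0.0441 0.0685]
```

View pics/c5.png

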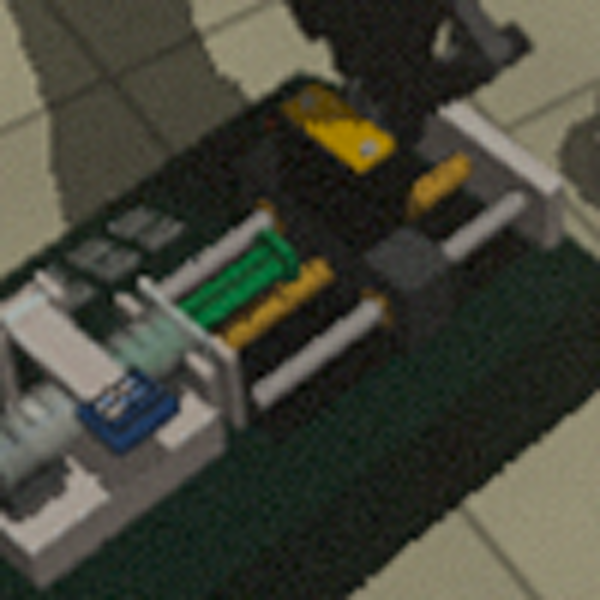

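The picture shows the pusher moved to mid-rods, yellow top at (345,130), with a gap of about 20 mm to the green disc at (280,255). Now a slow guarded push to contact, expected near TCP y=0.078.

```bash
python3 - <<'E'
from h import *
def st(n,g): o=r.get_obs(); F=o["wrist_force"]; print(n,g,toP(o["tool_pos"]).round(4),"Fy",round(float(-F[0]*sy+F[1]*cy),2),round(o["t"],2))
st("0",None)
st("a",r.move_l(P(.02,.085,.135),0.03,guard=6))
st("b",r.move_l(P(.02,.070,.135),0.008,guard=5.5))
s=shot("scene","s4"); shot("top","t4")
cv2.imwrite("pics/c6.png",cv2.resize(s["pixels"][120:220,180:280,::-1],(600,600),interpolation=cv2.INTER_CUBIC))
E
```

```text
0 None [0.0199 0.0998 0.1349] Fy 1.57 12.86
a False [0.0201 0.084  0.135 ] Fy -0.39 13.51
b True [0.0198 0.0798 0.1348] Fy -0.39 14.47
```

View pics/c6.png

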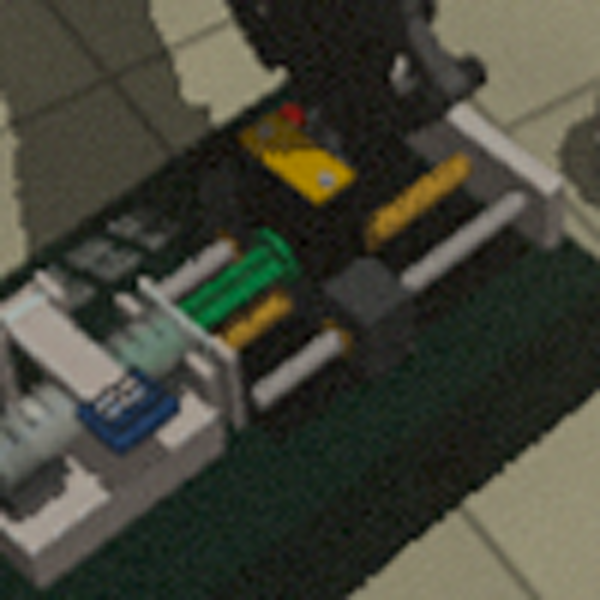

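The disc at (275,255) now appears against the pusher's face. The guard tripped at y=0.0798, but the force afterwards fell to zero, so a second guarded nudge will tell contact from a stick-slip jerk.

```bash
python3 - <<'E'
from h import *
def st(n,g): o=r.get_obs(); F=o["wrist_force"]; p=toP(o["tool_pos"]); print(n,g,p.round(4),"Fy",round(float(-F[0]*sy+F[1]*cy),2),round(o["t"],2)); return p
y=.0798
for i in range(8):
    y-=.0005; g=r.move_l(P(.02,y,.135),0.005,guard=5.5); p=st(i,g)
    if g: break
E
```

```text
0 False [0.0198 0.0796 0.1349] Fy 0.92 15.08
1 False [0.0198 0.0796 0.1349] Fy 2.51 15.33
2 False [0.0197 0.0795 0.1349] Fy 5.2 15.58
3 False [0.0197 0.0795 0.1349] Fy 4.53 15.83
4 False [0.0197 0.0792 0.1349] Fy 6.14 16.08
5 False [0.0197 0.0787 0.1349] Fy 5.61 16.33
6 False [0.0197 0.0783 0.1349] Fy 5.89 16.58
7 False [0.0197 0.0778 0.1349] Fy 6.25 16.83
```

```bash
python3 - <<'E'
from h import *
def g(im): return cv2.cvtColor(im["pixels"],cv2.COLOR_RGB2GRAY).astype(np.float32)
for cam,refs in (("scene",("s2","s3","s4")),("top",("t2","t3","t4"))):
    ims=[shot(cam,f"n_{cam}{i}") for i in range(4)]; now=np.mean([g(i) for i in ims],0).astype(np.float32); im=ims[0]
    for nm,p,w in (("tip",P(.02,-.115,.12),9),("disc/green",P(.02,.032,.12),9),("fixed panel",P(-.06,-.02,.08),12),("pusher top",P(.032,.058,.163),8)):
        u,v=proj(im,p); a=proj(im,p+P(0,.001,0)-P(0,0,0))-[u,v]; a/=1.0
        u,v=int(round(u)),int(round(v)); win=cv2.createHanningWindow((2*w,2*w),cv2.CV_32F)
        out=[]
        for f in refs:
            (dx,dy),resp=cv2.phaseCorrelate(g(load(f))[v-w:v+w,u-w:u+w].copy(),now[v-w:v+w,u-w:u+w].copy(),win)
            out.append((f,round(float(np.dot([dx,dy],a)/np.dot(a,a)),2),round(resp,2)))
        print(cam,nm,"shift mm along +y",out)
s=load("n_scene0"); m=np.mean([load(f"n_scene{i}")["pixels"] for i in range(4)],0).astype(np.uint8)
cv2.imwrite("pics/c7.png",cv2.resize(m[145:185,195:245,::-1],(800,600)[:1]+(640,) if 0 else (750,600),interpolation=cv2.INTER_CUBIC))
E
```

```text
scene tip shift mm along +y [('s2', -2.0, 1.1), ('s3', -1.62, 1.16), ('s4', -1.64, 1.06)]
scene disc/green shift mm along +y [('s2', 0.59, 0.64), ('s3', -0.35, 0.61), ('s4', -1.21, 1.1)]
scene fixed panel shift mm along +y [('s2', 0.05, 0.88), ('s3', -0.32, 0.94), ('s4', -0.41, 0.98)]
scene pusher top shift mm along +y [('s2', -4.54, 0.84), ('s3', 1.22, -0.14), ('s4', -0.49, 0.88)]
top tip shift mm along +y [('t2', -0.43, 0.83), ('t3', -0.42, 0.84), ('t4', -0.72, 0.86)]
top disc/green shift mm along +y [('t2', -1.87, 0.85), ('t3', -1.61, 0.85), ('t4', -1.01, 0.72)]
top fixed panel shift mm along +y [('t2', 0.03, 0.99), ('t3', -0.06, 1.0), ('t4', -0.03, 0.99)]
top pusher top shift mm along +y [('t2', 24.52, 0.07), ('t3', -26.86, 0.11), ('t4', 0.89, 0.77)]
```

View pics/c7.png

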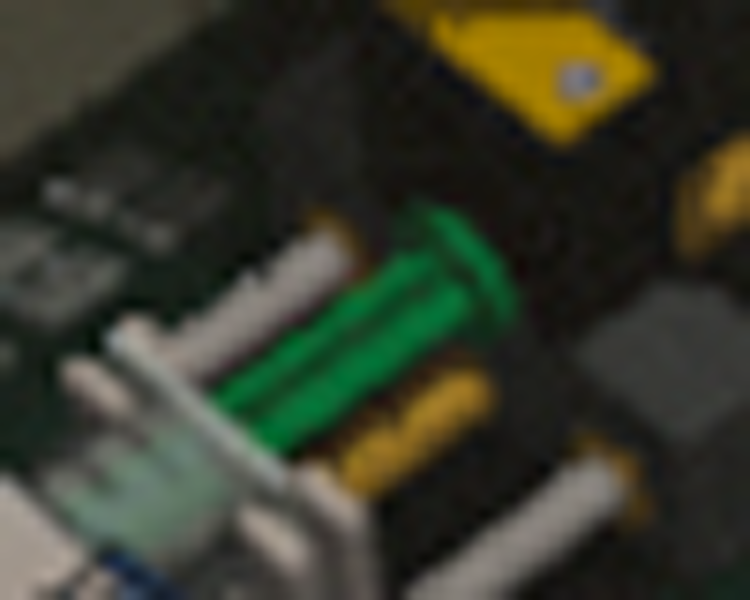

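The syringe tip and green plunger have both shifted about 1.5 mm with the pusher, using up the slot play. That confirms the pusher's face is in contact, well within 5 mm. I'll back off now, check and hand in.

```bash
python3 - <<'E'
from h import *
r.move_l(P(.02,.105,.135),0.05); r.move_l(P(.02,.125,.27),0.15); r.sleep(0.4)
o=r.get_obs(); print(o["t"],o["wrist_force"].round(2))
def g(im): return cv2.cvtColor(im["pixels"],cv2.COLOR_RGB2GRAY).astype(np.float32)
n=g(load("n_scene0")); im=shot("scene","s6"); now=g(im)
for nm,p,w in (("tip",P(.02,-.115,.12),9),("green",P(.02,.028,.12),9),("pad",P(.046,-.048,.141),9),("slider +x end",P(.062,.055,.121),9)):
    u,v=np.round(proj(im,p)).astype(int); win=cv2.createHanningWindow((2*w,2*w),cv2.CV_32F)
    print(nm,cv2.phaseCorrelate(n[v-w:v+w,u-w:u+w].copy(),now[v-w:v+w,u-w:u+w].copy(),win))
cv2.imwrite("pics/c8.png",cv2.resize(im["pixels"][110:230,150:310,::-1],(800,600),interpolation=cv2.INTER_CUBIC))
E
```

```text
19.425 [-0.21 -0.39 -0.18]
tip ((-0.0023779898249056686, 0.12882801536400024), 0.831706635745955)
green ((0.4371465630178495, 0.1289846225528244), 0.9997875808197775)
pad ((-0.052589744241375413, 0.10852369430735287), 1.0291879971822102)
slider +x end ((0.15116463574720562, 0.05699734109780685), 1.0729064661779522)
```

View pics/c8.png

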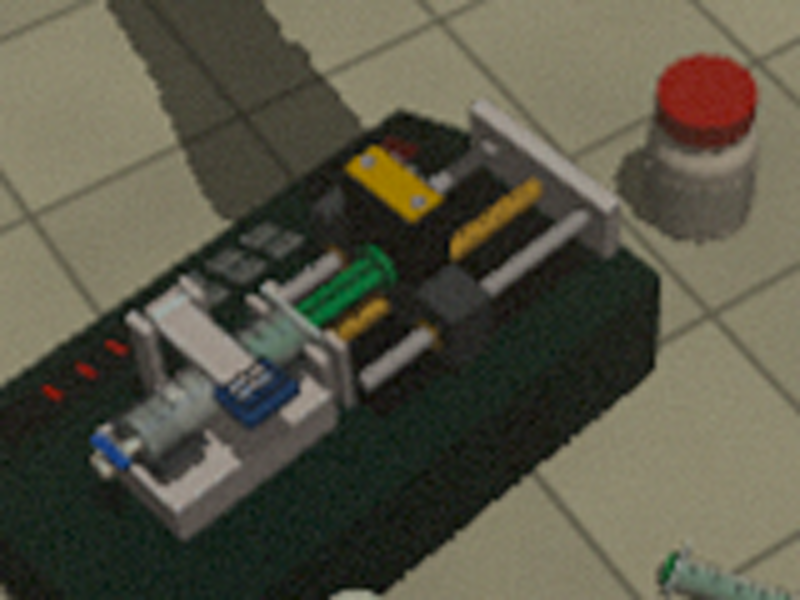

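The clamp is level on the barrel at (258,385), the pusher rests against the green disc at (380,265), and nothing shifted on release, so I'm handing in.

```bash
python3 -c "
from h import *
print(hand_in())"
```

```text
the job is handed in; nothing more can be done
None
```

I folded the clamp down onto the barrel, slid the pusher into contact with the plunger end, which moved the syringe about 1.5–2 mm within its saddle (plunger not driven in), and handed the job in at about 20 s; no verdict was shown.

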